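# Log the dark layer of a sediment core on the touch rail

### The job

Log the thickness of the dark layer in the sediment core: lightly press the fingertips on the blue touch rail beside the layer's boundary nearer the red end cap, and run them along the rail, in one stroke and without lifting, to beside the layer's other boundary. Press the rail only alongside the dark layer and gently enough that it never nears the bottom of its travel; do not touch the core or move anything else. Stop at the second boundary and finish there, with the fingertips still resting on the pressed rail.

Things in the scene. Friction and masses are not known exactly. Their poses are not given: they have to be found in the camera images.
- stand: plywood board, 200 x 420 x 8 mm, fixed to the table, carrying rail and core. Origin on the table, 5 mm to -x of the board's centre; y runs along core and rail, x across, the rail on the -x side (nearer the robot). The rail's aluminium housing (44 x 380 mm, walls up to 42 mm above the table) is centred at x = -65 mm; the core's centre line is at x = +20 mm
- rail_top (a point): middle of the top face of the blue touch rail: a bar 30 mm wide and 360 mm long, running along the stand's y axis, with small white ticks every 20 mm; it stands in its housing with its top 60 mm above the table when not pressed and moves straight down, staying level. x across, y along. It is read at the point midway between the fingertips, so touch it with the fingers closed
- rail (a joint): how far the rail is pressed down: 0 m at rest, 0.013 m at its stop. It starts to give at about 1.2 N and then takes 0.5 N per mm (about 1.7 N at 1 mm, 6.7 N at 11 mm), and springs back when let go. It registers a touch from 1 mm (0.001) on; beyond 11 mm (0.011) it is pressed too hard
- core: half sediment core, sand-grey with thin stripes, 66 mm wide, 370 mm long, in a white plastic liner (76 x 400 mm over all, walls 40 mm); flat top face 52 mm above the table. Fixed on the stand, origin at the centre of its underside, 8 mm above the table; y along the core
- dark_layer: the near-black layer of the core, 66 mm wide and 100 mm long along the core; origin at the centre of its underside, y along the core, x across. Its two boundaries are the ends at y = +50 and -50 mm; the rail's centre line lies 85 mm from the layer's centre line, at x = -85 mm
- dark_end_a (a point): middle of the dark layer's boundary at its y = +50 mm, at its top face
- dark_end_b (a point): middle of the dark layer's boundary at its y = -50 mm, at its top face
- rust_layer: a rust-orange layer of the same core, 66 mm wide and 60 mm along the core; not the one to log. Origin at the centre of its underside
- red_cap: red plastic end cap, 80 mm wide, 14 mm thick, 50 mm high, at one end of the core (either one): the core's upper end. Origin at the centre of its underside
- white_cap: white plastic end cap of the same size at the core's other end. Origin at the centre of its underside
- block: loose wooden depth block, 30 x 22 x 22 mm, lying on the core near one end; origin at the centre of its underside. Leave alone
- vial_a: loose amber sample vial with a white cap, 20 mm across, 46 mm high, standing on the board beyond the core; origin at the centre of its underside. Leave alone
- vial_b: loose amber sample vial with an orange cap, the same size, standing on the board beyond the core; origin at the centre of its underside. Leave alone
- brush: loose brush lying on the table to the left of the stand. Leave alone
- spatula: loose spatula lying on the table to the right of the stand. Leave alone
- dish: loose white dish, 80 mm across, 22 mm high, on the table near the robot, to its left; origin at the centre of its underside. Leave alone
- scale_bar: loose black and white photo scale bar, 30 x 160 x 6 mm, on the table near the robot, to its right; origin at the centre of its underside. Leave alone

How it is judged:
By the outcome, as a careful person would: the job done as asked, in the order asked, and still so for the second after the job is handed in, while the arm keeps its last pose, push and grip.
It also fails if it takes over 38 s, if anything falls off the work surface, if the arm or the gripper's body presses on something with over 40 N, if the wrist force passes 120 N, or if a joint passes its speed limit or range.

### The arm

A 7-joint arm with a two-finger parallel gripper is mounted at the origin on the work surface. World frame = base frame: x ahead of the robot, y to its left, z up, the work surface at z = 0. Lengths are in m, angles in rad, forces in N, time in s.
With the tool pointing down it reaches from about 0.35 to 0.9 m from the base axis. Payload 19.9 kg.
Tool frame: the origin (TCP) lies between the finger pads; the fingertips stand 19 mm ahead of it and the grasp point (between the pads) is the TCP; z points along the fingers, y is the line along which they close (so a half turn about z gives the same grasp; the last joint's range is limited). The gripper opens to 94 mm and grips with 3 to 60 N. Pads are 16 mm wide; open, the fingers measure 119 mm over their backs; the gripper's body (75 mm by 177 mm) begins 78 mm behind the grasp point.
Start: joints at [-1.296, 0.417, -0.01, 1.614, 0.005, 1.111, -0.053], TCP at [0.194, 0.594, 0.224] pointing down, gripper open.
Joint ranges: [-2.81, 2.81], [-0.39, 2.02], [-1.27, 1.25], [0.06, 2.57], [-1.19, 4.33], [0.19, 2], [-2.82, 2.82]. Speed limits (rad/s): [1.89, 1.89, 2.39, 2.39, 3.01, 3.01, 3.01].

### API

Orientations are given as a 3x3 rotation matrix whose columns are the frame's x, y, z axes.
In Python, from rig import robot gives the robot as it stands. Calls block until the motion is done:
- robot.move_ptp(position, orientation): joint-space move of the TCP to a pose.
- robot.move_linear(position, velocity=0.15, frame=None, threshold=None): straight line of the TCP; frame=None keeps the orientation; velocity is the mean speed in m/s. With threshold (N) it stops when the force on the tool has changed by that much, and returns True; else False.
- robot.goto_joints(angles): joint-space move.
- robot.gripper_to(opening): finger opening in m; the grip force is fixed at half the most; returns when the fingers have stopped.
- robot.pause(seconds).
- robot.ik(position, orientation): joint angles nearest the present ones, or None.
- robot.get_state(): the state.
- robot.grab_frame(name): name is "scene" or "top" or "wrist"; returns the picture (420x560x3 uint8, red, green, blue); there is no depth.
- robot.camera_info(name): a dict with "fx", "fy", "cx", "cy" (pixels), "rvec" (rotation vector, rad) and "tvec" (3), from world to camera coordinates, as OpenCV has them. Camera axes: x right, y down, z forward; pixel columns grow to the right and rows downward; lengths in m; the calibration is good to about 2 mm. A picture is of the moment at which its call begins: read the wrist's pose just before it. camera_info takes no time and is no camera call; for the wrist camera it gives the pose at the moment of the call.
A pose or a line that the arm cannot do raises robot.PlanningError and nothing moves.
- robot.sign_off(): hands the job in; it is judged then, once.
The state is a dict: "time": time; "qpos": joint angles; "joint_vel": joint speeds; "effort": joint torques, N m; "ee_pos": TCP position; "tool_rot": TCP orientation; "force": force on the tool from outside, world axes, zero at the start; "moment": the same for the moment, N m; "opening": finger opening in m; "grasp_force": force on a finger pad.
Only numpy, scipy, OpenCV 4.12 (cv2) and the standard library are available. Lean on these libraries where they do the work, as an engineer would, in place of code of your own. Each camera call takes 0.05 s, during which the arm holds its last target. There are 200 camera calls.

## Working session

There is one attempt and no reset: what is moved stays moved. The work goes in short steps, each a Python script; the robot and the scene stay as the last script left them, time stands still between calls to the robot, and variables do not carry over. Pictures are saved under pics/ and viewed, at most 10 in all, crops included, and the job is handed in when it is done.

```bash
ls; mkdir -p pics; python3 - <<'E'
from rig import robot
import cv2
for n in ("scene","top"):
    im=robot.grab_frame(n); cv2.imwrite(f"pics/{n}0.png",im[:,:,::-1]); print(n,robot.camera_info(n))
s=robot.get_state(); print(s["time"],s["ee_pos"],s["force"],s["tool_rot"])
E
```

```text
pics
scene {'fx': 428.49324080253524, 'fy': 428.49324080253524, 'cx': 272.60186133938726, 'cy': 214.5902884976212, 'rvec': array([ 2.31208464,  0.89693035, -0.30927962]), 'tvec': array([-0.39490787, -0.24744129,  1.31727133])}
top {'fx': 434.22325662923964, 'fy': 434.22325662923964, 'cx': 282.65198008899745, 'cy': 211.14329532598086, 'rvec': array([ 2.14784952, -2.18121966,  0.12477197]), 'tvec': array([-0.0044853 ,  0.5294693 ,  1.09707074])}
0.1 [0.19400736 0.59381303 0.22389844] [-0.07689435 -0.19632316  0.86176276] [[-9.50557242e-01  3.10549295e-01 -2.55313130e-04]
 [ 3.10549390e-01  9.50556693e-01 -1.02481030e-03]
 [-7.55645119e-05 -1.05342819e-03 -9.99999442e-01]]
```

View pics/top0.png

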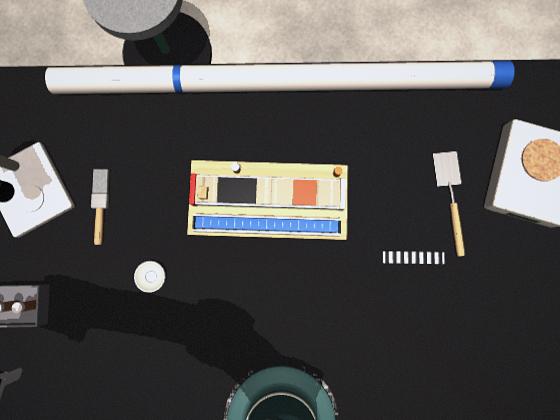

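View pics/scene0.png

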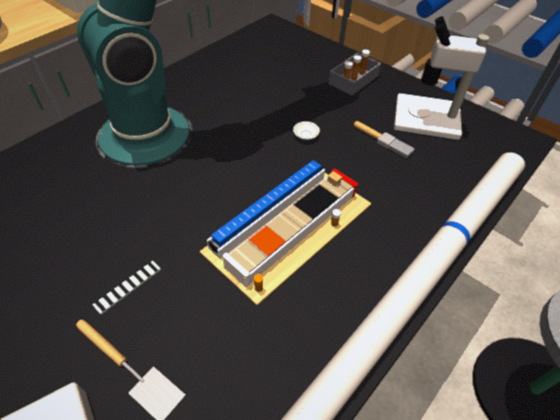

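The top view shows the stand with the red cap on the left (col 193, +y), the dark layer at cols 218–257, rows 178–204, and the rail at row ~224. I'll localise it roughly, then look with the wrist camera.

```bash
cat > h.py <<'E'
import numpy as np, cv2
from rig import robot
def cast(info,uv,z):
    R=cv2.Rodrigues(np.array(info["rvec"]))[0]; t=np.array(info["tvec"]); c=-R.T@t
    uv=np.atleast_2d(uv).astype(float)
    d=np.c_[(uv[:,0]-info["cx"])/info["fx"],(uv[:,1]-info["cy"])/info["fy"],np.ones(len(uv))]@R
    return c+d*((z-c[2])/d[:,2])[:,None]
def biggest(mask):
    cs=cv2.findContours(mask.astype(np.uint8),cv2.RETR_EXTERNAL,cv2.CHAIN_APPROX_NONE)[0]
    return max(cs,key=cv2.contourArea)[:,0,:]
def blue(im):
    h=cv2.cvtColor(im,cv2.COLOR_RGB2HSV); return (h[...,0]>95)&(h[...,0]<125)&(h[...,1]>120)&(h[...,2]>80)
E
python3 - <<'E'
from h import *
i=robot.camera_info("top")
p=cast(i,[[218,191],[257,191]],.052); r=cast(i,[[194,222],[340,227]],.06); print(p,r)
d=r[0]-r[1]; d[2]=0; d/=np.linalg.norm(d)
if True:
    z=np.array([0,0,-1.]); R=np.c_[np.cross(d,z),d,z]
    m=p.mean(0)
    robot.gripper_to(0)
    robot.move_ptp([m[0]-.06,m[1],.28],R)
    ii=robot.camera_info("wrist"); im=robot.grab_frame("wrist"); cv2.imwrite("pics/w1.png",im[:,:,::-1]); print(ii,d,robot.get_state()["time"],robot.get_state()["ee_pos"],robot.get_state()["qpos"])
E
```

```text
[[0.58118973 0.15190446 0.052     ]
 [0.5796698  0.05221239 0.052     ]] [[ 0.50184576  0.2110332   0.06      ]
 [ 0.48357949 -0.15616876  0.06      ]]
{'fx': 320.56644171241607, 'fy': 320.56644171241607, 'cx': 283.34624323401977, 'cy': 209.7579196505846, 'rvec': array([-2.13605859, -2.03612993, -0.25522411]), 'tvec': array([-0.12818111, -0.53846393,  0.31741805])} [0.04968305 0.99876503 0.        ] 3.6917 [0.52031799 0.1029195  0.27985351] [-0.59803489  0.20472289  0.4000274   1.79291942 -0.08642907  1.16128775
  1.35133172]
```

View pics/w1.png

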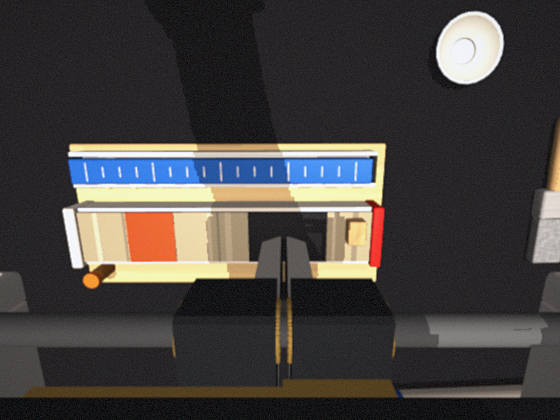

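The wrist view shows the dark layer at cols 249–327 (rows 211–262, fingers overlapping its middle), the red cap on the right at col 376, and the blue rail at rows 157–185, cols 70–372. Now I'll measure precisely in the wrist and top views.

```bash
python3 - <<'E'
from h import *
def edges(im,rows,c0,c1,w=9):
    """sub-pixel half-level crossing of grey near two columns"""
    g=im.max(2).astype(float); out=[[],[]]
    for r in rows:
        for k,c in enumerate((c0,c1)):
            s=g[r,c-w:c+w+1]; gr=np.abs(np.diff(s)); j=gr.argmax(); a,b=max(j-2,0),j+3
            out[k].append((c-w+(np.arange(a,min(b,len(gr)))+.5)@gr[a:b]/gr[a:b].sum(),r))
    return [np.array(o) for o in out]
w=cv2.imread("pics/w1.png")[...,::-1]; t=cv2.imread("pics/top0.png")[...,::-1]
wi={'fx':320.56644171241607,'fy':320.56644171241607,'cx':283.34624323401977,'cy':209.7579196505846,'rvec':[-2.13605859,-2.03612993,-0.25522411],'tvec':[-0.12818111,-0.53846393,0.31741805]}
ti=robot.camera_info("top")
for n,im,i,rows,c in (("wrist",w,wi,range(216,233,2),(249,327)),("top",t,ti,range(182,201,2),(218,257))):
    for e in edges(im,rows,*c):
        P=cast(i,e,.052); print(n,"edge px",np.median(e,0),"world",np.median(P,0).round(4),"sd",P[:,1].std().round(4), "slope dy/dx",np.polyfit(P[:,0],P[:,1],1)[0].round(3))
    m=cv2.morphologyEx(blue(im).astype(np.uint8),cv2.MORPH_CLOSE,np.ones((5,5)))
    if n=="top": m[:150]=0
    q=biggest(m); R=cv2.minAreaRect(q.astype(np.float32)); print(R)
    print(cast(i,cv2.boxPoints(R),.06).round(4))
cv2.imwrite("pics/crop.png",cv2.resize(w[140:275,60:390],None,fx=2.4,fy=2.4,interpolation=cv2.INTER_NEAREST)[:,:,::-1])
E
```

```text
wrist edge px [247.75547445 224.        ] world [0.5643 0.0562 0.052 ] sd 0.0004 slope dy/dx -0.055
wrist edge px [326.54285714 224.        ] world [0.5691 0.1557 0.052 ] sd 0.0004 slope dy/dx -0.056
((220.5, 170.5), (25.0, 305.0), 90.0)
[[ 0.471  -0.1477  0.06  ]
 [ 0.4882  0.2105  0.06  ]
 [ 0.5179  0.2111  0.06  ]
 [ 0.5004 -0.154   0.06  ]]
top edge px [216.78221269 191.        ] world [0.5812 0.155  0.052 ] sd 0.0006 slope dy/dx -0.027
top edge px [255.79619565 191.        ] world [0.5797 0.0553 0.052 ] sd 0.0009 slope dy/dx -0.057
((266.4873046875, 223.90585327148438), (143.33627319335938, 11.713031768798828), 1.7899105548858643)
[[ 0.4879  0.2092  0.06  ]
 [ 0.5175  0.2085  0.06  ]
 [ 0.5006 -0.1524  0.06  ]
 [ 0.4711 -0.1506  0.06  ]]
```

View pics/crop.png

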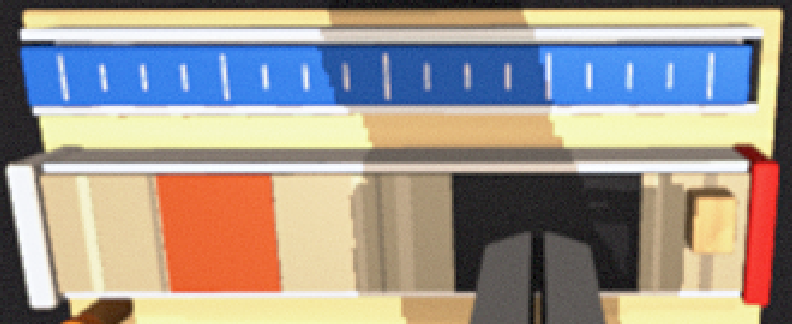

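Both views agree: layer 99.6 mm long, red-side boundary s=0.1834, other s=0.0834 along the rail. Press and check the force before stroking.

```bash
cat >> h.py <<'E'
th=.0489; d=np.array([np.sin(th),np.cos(th),0]); n=np.array([np.cos(th),-np.sin(th),0])
Rt=np.c_[np.cross(d,[0,0,-1.]),d,[0,0,-1.]]
def at(s,tip): return .4923*n+s*d+np.array([0,0,tip+.019])
A,B=.1834,.0834
E
python3 - <<'E'
from h import *
def show(l):
    s=robot.get_state(); p=s["ee_pos"]; print(l,round(s["time"],2),"s,n,tip",round(p@d,4),round(p@n,4),round(p[2]-.019,4),"F",s["force"].round(2),round(s["opening"],4))
a=A-.001
robot.move_ptp(at(a,.12),Rt)
robot.move_linear(at(a,.068),.06,Rt); robot.pause(.3); show("above")
f0=robot.get_state()["force"][2]
for t in (.0585,.0565,.055):
    robot.move_linear(at(a,t),.02,Rt); robot.pause(.2); show(t)
E
```

```text
above 5.67 s,n,tip 0.1825 0.4924 0.0682 F [ 0.25  0.16 -0.1 ] 0.0005
0.0585 6.49 s,n,tip 0.1824 0.4923 0.0586 F [-0.58 -0.09  2.19] 0.0005
0.0565 6.94 s,n,tip 0.1825 0.4923 0.0566 F [-0.17  0.94  3.56] 0.0003
0.055 7.39 s,n,tip 0.1825 0.4924 0.0551 F [-0.23  0.73  2.49] 0.0005
```

```bash
python3 - <<'E'
from h import *
def show(l):
    F=[]
    for _ in range(15): robot.pause(.03); F.append(robot.get_state()["force"])
    s=robot.get_state(); p=s["ee_pos"]; print(l,round(s["time"],2),"s,n,tip",round(p@d,4),round(p@n,4),round(p[2]-.019,4),"F",np.mean(F,0).round(2))
    return np.mean(F,0)[2]
f=show("start")
if 2.5<f<5.5:
    robot.move_linear(at(B+.001,.055),.04,Rt); show("end")
    cv2.imwrite("pics/end.png",robot.grab_frame("wrist")[...,::-1]); cv2.imwrite("pics/endtop.png",cv2.resize(robot.grab_frame("scene")[130:320,180:400],None,fx=3,fy=3)[...,::-1])
E
```

```text
start 7.89 s,n,tip 0.1825 0.4923 0.055 F [0.19 1.18 3.75]
end 10.99 s,n,tip 0.0844 0.4923 0.055 F [0.1  2.88 3.92]
```

View pics/endtop.png

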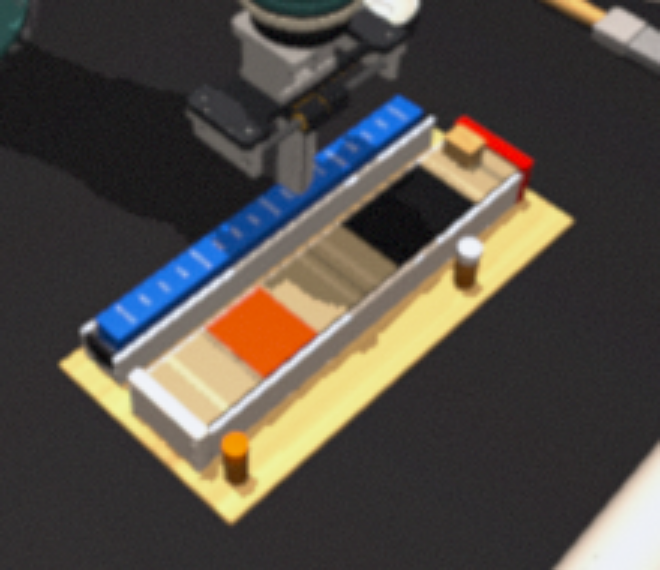

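The fingertips (crop ~(297,190)) rest on the rail beside the dark layer's far boundary. Block and vials are undisturbed, and the force of 3.9 N matches a press of about 5 mm.

```bash
python3 -c "
from rig import robot
print(robot.sign_off())"
```

```text
the job is handed in; nothing more can be done
None
```

I ran the fingertips along the touch rail beside the dark layer in one unbroken stroke, starting at the red-cap boundary. They now rest on the pressed rail at the second boundary, about 5 mm down at roughly 3.9 N, and the job was handed in at about 11 s; no pass or fail verdict came back.

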